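# Isolate the kitchen machine and swing out the lockout hasp

### The arm

A 6-joint arm with a two-finger parallel gripper is mounted at the origin on a cart in front of the work surface, level with it; the furniture and walls round the work are solid. World frame = base frame: x ahead of the robot, y to its left, z up, the work surface at z = 0. Lengths are in m, angles in rad, forces in N, time in s.
With the tool pointing down it reaches from about 0.425 to 0.95 m from the base axis. Payload 3.5 kg.
Tool frame: the origin (TCP) lies on the centre line of the jaws, within the pads' length; the fingertips stand 14 mm ahead of it and the grasp point (between the pads) lies 5 mm behind it (tips_ahead is the distance from the TCP to the fingertips, in m); y points along the fingers, z is the direction in which the jaws open and shut, and the axes are right-handed (so a half turn about y gives the same grasp; the last joint's range is limited). The gripper opens to 85 mm and grips with 20 to 120 N. Pads are 22 mm wide; open, the fingers measure 114 mm over their backs; the gripper's body (76 mm by 85 mm) begins 54 mm behind the grasp point. The pads swing forward as they close: fully open they stand 13 mm farther back than shut.
Start: joints at [-1.367, 0.286, 1.577, -0, 1.279, -0.15], TCP at [0.234, -0.633, 0.245] pointing down, gripper open.
Joint ranges: [-2.77, 2.77], [-0.9, 2.22], [0.21, 2.48], [-1.53, 4.67], [0.24, 2.81], [-2.84, 2.84]. Speed limits (rad/s): [2.79, 2.79, 3.14, 3.14, 3.14, 3.14].

### API

Orientations are given as a unit quaternion [x, y, z, w].
In Python, from plant import get_state, read_camera, sign_off, tips_ahead gives the robot as it stands.
- The arm moves only by the tool send_rows, never from a script. Its argument "plan" is a list of rows, each a list of 2 entries, a list of its own where there are three numbers: the shift along the tool's x, y, z in units of 12 cm (1.0 is 12 cm), then the turn, a rotation vector about the tool's x, y, z in units of 360 degrees (1.0 is 360 degrees). In form: [[[tx, ty, tz], [rx, ry, rz]], ...]. A call has 1 to 12 rows; each row shifts and turns the commanded pose from where the row before left it, along the tool's axes as they then stand; what a row does not reach is not made up. A row lasts 1/10 s, in which the tool goes at most 50 mm and 8.59 degrees, less where a joint would pass 70% of its speed; a pose out of reach is approached as far as the arm can. A call with a number of a shift or a turn outside -1 to 1 is refused whole. A call with a gripper value outside its range is refused whole. "gripper" is the closure, from 0 (fully open) to 1 (shut), set as the call begins (left out, the last holds). The fingers move at their own pace and stop on an object; "grip_force" is the grip in N (left out, the last holds). Time passes only in rows, so rows that do not move let the fingers close. It gives the time, the measured TCP pose, the force and the opening at its end, in the units of the state.
- get_state(): the state, without advancing time (a new reading comes with each control period).
- read_camera(name): name is "side" or "top" or "wrist"; returns a dict with "img" (400x640x3 uint8, blue, green, red), "fx", "fy", "cx", "cy" (pixels), "D" ([k1, k2, p1, p2, k3] as OpenCV has them; the pictures are not rectified), "world_from_camera" (4x4, takes a point from camera to world coordinates); the wrist camera has in their place "mount" (4x4, takes a point from camera to tool coordinates, whose origin is the TCP and whose axes are the tool frame's). Camera axes: x right, y down, z forward; pixel columns grow to the right and rows downward; lengths in m; the calibration is good to about 2 mm. A picture is of the moment at which its call begins: read the wrist's pose just before it. There is no depth.
- sign_off(): hands the job in, once; it reports no verdict.
The state is a dict: "time": time; "qpos": joint angles; "dq": joint speeds; "joint_efforts": joint torques, N m; "eef_pos": TCP position; "tcp_rot": TCP orientation; "contact_force": force on the tool from outside, world axes, zero at the start; "wrist_torque": the same for the moment, N m; "opening": opening from 0.0 (shut) to 1.0 (fully open).
Only numpy, scipy, OpenCV 4.12 (cv2) and the standard library are available. Lean on these libraries where they do the work, as an engineer would, in place of code of your own. Each camera call takes 0.05 s, during which the arm holds its last target. There are 200 camera calls.

### The job

A machine is about to be cleaned: on the longer of the two switch boxes, the isolator with a steel lockout hasp beside its handle, turn the black handle clockwise to off, as far as it goes. Only then swing the hasp fully out over the edge of the box, so that it stands square out ready for a padlock. Leave the handle of the smaller, square switch box as it is.

Things in the scene. Friction and masses are not known exactly. Their poses are not given: they have to be found in the camera images.
- isolator: Isolator: grey box fixed face up to the table, 130 (its x) x 190 (its y) x 55 mm high, yawed up to 0.3 rad. Origin: centre of its underside, z up. On its face: a black handle, axis at x 0, y +40 mm in this frame, and a steel hasp, pivot at x +45, y -65. The other box (square, 115 mm, like handle at its centre, no hasp) stands 300 mm or more to its left or right, centre to centre.
- isolator_handle (a joint): Isolator handle (rad): black bar 72 mm long, 15 wide, z 68 to 100 mm above the table, centred on its upright axis, on a boss of radius 20 (z 58 to 68). 0 = on: bar along the box's x. Grows clockwise seen from above, to a firm stop at 1.222 (70 degrees) = off. Starts at 0 to 0.12. Friction 0.08 N m, no spring, stays where left.
- isolator_hasp (a joint): Hasp (rad): flat strip 26 mm wide, 85 long, top at z 62, on an upright pivot. Upright round stud on it, 12 mm thick, z 62 to 91, 50 from the pivot. 0 = stowed, strip points to the box's -x. Grows counter-clockwise from above to a firm stop at 1.571 = out, points to the box's -y, past its edge. Starts at 0 to 0.15. Friction 0.04 N m, no spring, stays where left. Not locked by the handle.
- switch_box_handle (a joint): Handle of the other, smaller square switch box without hasp (rad): same bar, heights, values and friction as the isolator's. Starts at 0 to 0.1 (on); to be left alone.
Mind the look-alikes: they are no part of the job. What is shaped like the part that bears switch_box_handle but blue is not meant.

How it is judged:
On the way, in this order (a step that is already met when the one before it is completed fails the run):
1. the isolator's handle is turned clockwise to off (within 10 degrees of its stop) while the hasp is still stowed (value of joint isolator_handle above 1.047 rad and value of joint isolator_hasp below 0.4 rad), for 0.2 s.
2. the hasp is swung out to within 12 degrees of its stop, with the handle off (value of joint isolator_hasp above 1.36 rad and value of joint isolator_handle above 1.047 rad), for 0.2 s.
At the end, for the whole second after the job is handed in: The isolator's handle is off, within 10 degrees of its stop (over 1.047 rad); its hasp is out, within 12 degrees of its stop (over 1.36 rad); both are at rest; the smaller box's handle is still on (below 0.3 rad) (all of step 2 and value of joint switch_box_handle below 0.3 rad and velocity of joint isolator_handle between -0.1 and 0.1 rad/s and velocity of joint isolator_hasp between -0.1 and 0.1 rad/s); the robot touches nothing.
It fails at once if the hasp is swung (past 0.4 rad) before the handle is off (value of joint isolator_hasp above 0.4 rad and value of joint isolator_handle below 1.047 rad).
It fails at once if the smaller switch box's handle is turned (past 0.3 rad) (value of joint switch_box_handle above 0.3 rad).
It also fails if it takes over 48 s, if anything falls off the work surface, if the arm or the gripper's body presses on something with over 40 N, if the wrist force passes 120 N, or if a joint passes its speed limit or range.

## Working session

There is one attempt and no reset: what is moved stays moved. The work goes in short steps, Python scripts to look and compute and a tool call to move; the robot and the scene stay as the last step left them, time stands still between calls to the robot, and variables do not carry over. Pictures are saved under pics/ and viewed, about 8 in all and at most 12, crops included, and the job is handed in when it is done.

Besides the shell and the picture viewer there is one more tool, called after "Call:" in YAML: its name, and indented under it one key for each argument. send_rows: Moves the arm, as the interface text tells. Its arguments: {"type":"object","properties":{"plan":{"type":"array"},"gripper":{"type":"number"},"grip_force":{"type":"number"}},"required":["plan"]}

```bash
ls; mkdir -p pics
python3 - <<'E'
from plant import get_state, read_camera
import cv2,numpy as np
s=get_state();print(s)
for n in("top","side"):
    c=read_camera(n);cv2.imwrite(f"pics/{n}0.png",c["img"]);print(n,c["fx"],c["cx"],c["cy"],c["D"],np.round(c["world_from_camera"],3).tolist())
E
```

```text
pics
{'time': 0.0, 'qpos': array([-1.36699120e+00,  2.87210506e-01,  1.57816178e+00,  4.59562193e-06,
        1.27859469e+00, -1.49971000e-01]), 'dq': array([ 0.00026267, -0.00015733,  0.00079122,  0.00034011, -0.00066955,
        0.00089196]), 'joint_efforts': array([ 5.28755882e-04, -4.05976975e+01, -2.92625588e+01, -5.22896141e-05,
        5.81587345e-03,  3.34469050e-06]), 'eef_pos': array([ 0.23376963, -0.63257006,  0.24392548]), 'tcp_rot': array([-0.12444798,  0.69691191, -0.69523353,  0.12440591]), 'contact_force': array([ 0.31133964, -0.12719916,  0.13545355]), 'wrist_torque': array([ 0.02100705, -0.01542163, -0.04506124]), 'opening': 0.9985749926268845}
top 416.7459532083993 320.46166087139227 202.1647514116641 [-0.09901388  0.          0.          0.          0.        ] [[0.013, -0.992, 0.127, 0.364], [-1.0, -0.011, 0.015, 0.036], [-0.014, -0.127, -0.992, 1.115], [0.0, 0.0, 0.0, 1.0]]
side 394.6012652844771 325.63040227543803 205.9856566544532 [0.00915157 0.         0.         0.         0.        ] [[0.971, -0.113, 0.212, 0.312], [-0.24, -0.401, 0.884, -0.736], [-0.015, -0.909, -0.416, 0.438], [0.0, 0.0, 0.0, 1.0]]
```

View pics/top0.png

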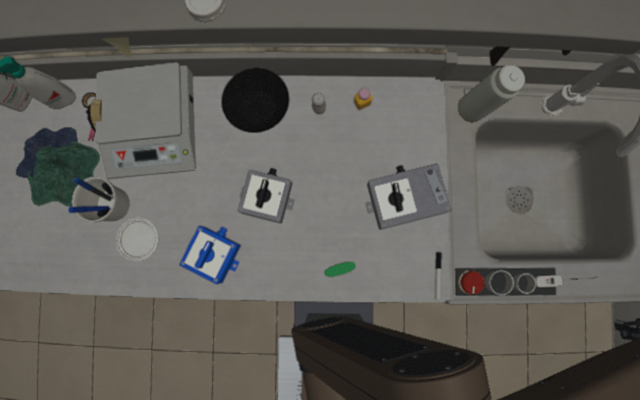

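View pics/side0.png

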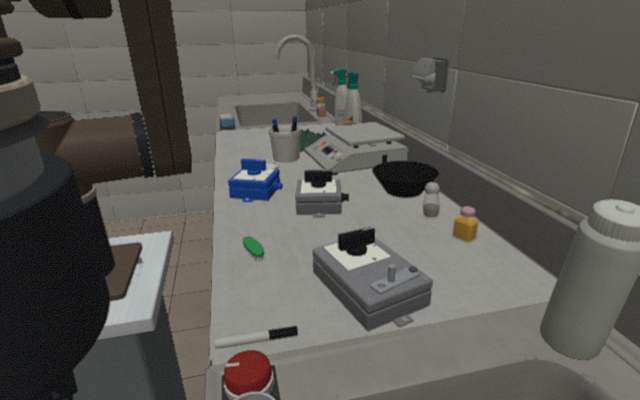

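Candidates: long grey box with hasp at top (410,196), which is the target. Look-alikes are the square grey box at (266,195) and the blue box at (210,254). A close crop will check this and give corners.

```bash
cat > h.py <<'E'
import cv2,numpy as np
from plant import get_state, read_camera
from scipy.spatial.transform import Rotation as R
def ray(c,px,W=None):
    K=np.array([[c["fx"],0,c["cx"]],[0,c["fy"],c["cy"]],[0,0,1]])
    W=np.array(c["world_from_camera"]) if W is None else W
    u=cv2.undistortPoints(np.array(px,float).reshape(-1,1,2),K,np.array(c["D"],float)).reshape(-1,2)
    return W[:3,3],np.c_[u,np.ones(len(u))]@W[:3,:3].T
def onplane(c,px,z,W=None):
    o,d=ray(c,px,W); return o+d*((z-o[2])/d[:,2])[:,None]
def proj(c,P,W=None):
    K=np.array([[c["fx"],0,c["cx"]],[0,c["fy"],c["cy"]],[0,0,1]])
    W=np.array(c["world_from_camera"]) if W is None else W
    Q=(np.array(P)-W[:3,3])@W[:3,:3]
    return cv2.projectPoints(Q,np.zeros(3),np.zeros(3),K,np.array(c["D"],float))[0].reshape(-1,2)
def wristW(s,c):
    T=np.eye(4);T[:3,:3]=R.from_quat(s["tcp_rot"]).as_matrix();T[:3,3]=s["eef_pos"];return T@np.array(c["mount"])
E
python3 - <<'E'
from h import *
c=read_camera("top");im=c["img"]
cr=im[150:240,350:465]
cv2.imwrite("pics/crop.png",cv2.resize(cr,None,fx=6,fy=6,interpolation=cv2.INTER_CUBIC))
g=cv2.cvtColor(im,cv2.COLOR_BGR2GRAY)
hsv=cv2.cvtColor(im,cv2.COLOR_BGR2HSV)
for p in [(430,205),(420,190),(380,215),(360,230),(385,185),(395,198)]: print(p,im[p[1],p[0]])
# white plate
m=((g>185)).astype(np.uint8);m[:,:360]=0;m[:,460:]=0;m[:160]=0;m[235:]=0
cs=cv2.findContours(m,0,2)[0]
for k in cs:
    if cv2.contourArea(k)>200:
        r=cv2.minAreaRect(cv2.convexHull(k));b=cv2.boxPoints(r);print(r,np.round(onplane(c,b,.056),4).tolist(), onplane(c,[r[0]],.056))
E
```

```text
(430, 205) [101  97  97]
(420, 190) [103  99  99]
(380, 215) [100  96  97]
(360, 230) [123 125 126]
(385, 185) [174 183 181]
(395, 198) [18 19 17]
```

View pics/crop.png

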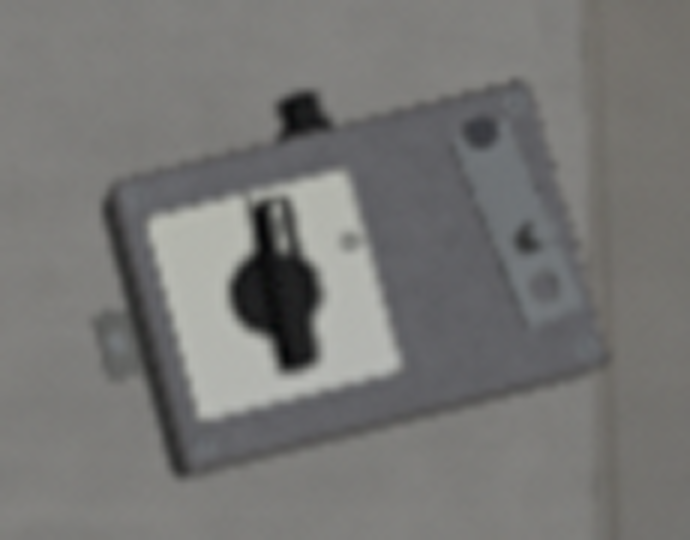

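The crop shows the long box with its black bar and hasp (pivot about (480,132), stud about (527,238), hole at (546,286) in the crop). The choice is confirmed.

Run:
```python
from h import *
c=read_camera("top")
f=lambda q,z: onplane(c,(np.array(q,float)+.5)/6-.5+[350,150],z)[:,:2]
C=f([(110,185),(525,82),(605,360),(182,472)],.055)
print(np.round(C,4),"edges",[np.linalg.norm(C[i]-C[i-1]).round(4) for i in range(4)])
ctr=C.mean(0); 
# box +y: right->left
y=(C[0]-C[1])+(C[3]-C[2]); yaw=np.arctan2(-y[0],y[1]); print("ctr",ctr,"yaw",yaw)
P=f([(150,215),(350,170),(402,368),(200,418)],.056);yp=(P[0]-P[1])+(P[3]-P[2]);xp=(P[0]-P[3])+(P[1]-P[2])
print("plate",P.mean(0),np.arctan2(-yp[0],yp[1]),np.arctan2(xp[1],xp[0]))
M=np.array([[np.cos(yaw),-np.sin(yaw)],[np.sin(yaw),np.cos(yaw)]])
ax=ctr+M@[0,.04];pv=ctr+M@[.045,-.065];print("axis",ax,"pivot",pv,"pivot seen",f([(480,132)],.063),"hole",f([(546,286)],.062),"stud top",f([(524,238)],.091))
b=f([(270,200),(297,372)],.1);d=b[0]-b[1];print("bar ends",b,b.mean(0),"ang",np.arctan2(d[1],d[0]),"handle",yaw-np.arctan2(d[1],d[0]))
h=f([(546,286)],.062)[0]-pv;print("hasp dir",np.arctan2(-h[1],-h[0])-yaw)
s=get_state();print(R.from_quat(s["tcp_rot"]).as_matrix().round(3))
# other box
o=onplane(c,[(264,193)],.09);print("other",o)
```

```text
[[ 0.5576 -0.07  ]
 [ 0.6053 -0.2512]
 [ 0.484  -0.2829]
 [ 0.4343 -0.1004]] edges [np.float64(0.1269), np.float64(0.1873), np.float64(0.1253), np.float64(0.1891)]
ctr [ 0.52031236 -0.17610388] yaw 0.26190592624894654
plate [ 0.51164864 -0.14084345] 0.24323710449747984 0.23868112110307185
axis [ 0.50995548 -0.13746795] pivot [ 0.58060771 -0.22723577] pivot seen [[ 0.58121752 -0.22880355]] hole [[ 0.51480374 -0.25603641]] stud top [[ 0.53072584 -0.23923425]]
bar ends [[ 0.54384524 -0.13155764]
 [ 0.47268599 -0.14190408]] [ 0.50826561 -0.13673086] ang 0.14438661166790925 handle 0.11751931458103729
hasp dir 0.15064988738845564
[[-0.938 -0.     0.346]
 [-0.346  0.002 -0.938]
 [-0.    -1.    -0.002]]
other [[0.51661577 0.19255269 0.09      ]]
```

Call:
send_rows:
  plan:
    - [[-0.3,0.03,-0.255],[0,0,0]]
    - [[-0.3,0.03,-0.255],[0,0,0]]
    - [[-0.3,0.03,-0.255],[0,0,0]]
    - [[-0.3,0.03,-0.255],[0,0,0]]
    - [[-0.3,0.03,-0.255],[0,0,0]]
    - [[-0.3,0.03,-0.255],[0,0,0]]
    - [[-0.3,0.03,-0.255],[0,0,0]]
    - [[-0.3,0.03,-0.255],[0,0,0]]
    - [[-0.3,0.03,-0.255],[0,0,0]]
    - [[-0.3,0.03,-0.255],[0,0,0]]
    - [[-0.3,0.03,-0.255],[0,0,0]]
    - [[-0.3,0.03,-0.255],[0,0,0]]

```text
time: 1.4
eef_pos: [0.5125, -0.1371, 0.2021]
tcp_rot: [0.124, -0.696, 0.696, -0.125]
contact_force: [0.8, -0.9, 0.1]
opening: 1.006
```

Call:
send_rows:
  plan:
    - [[0,0,0],[0,0.0167,0]]
    - [[0,0,0],[0,0.0167,0]]
    - [[0,0,0],[0,0,0]]
    - [[0,0,0],[0,0,0]]
  gripper: 0.4

```text
time: 1.8
eef_pos: [0.5118, -0.1391, 0.202]
tcp_rot: [-0.052, 0.705, -0.705, 0.052]
contact_force: [-0.4, -1.7, 0.5]
opening: 0.601
```

```bash
cat >> h.py <<'E'
def go(x,y,z,ang,s=None):
    s=s or get_state();M=R.from_quat(s["tcp_rot"]).as_matrix()
    t=M.T@(np.array([x,y,z])-s["eef_pos"])/.12
    cur=np.arctan2(M[1,2],M[0,2]);d=(ang-cur+np.pi)%(2*np.pi)-np.pi
    print("t",s["time"],"pos",s["eef_pos"].round(4),"ang",cur.round(3),"down",M[:,1].round(3),"q6",s["qpos"].round(2),"open",round(s["opening"],3),"F",s["contact_force"].round(1))
    print("shift",t.round(3),"ry",round(-d/2/np.pi,4))
E
python3 - <<'E'
from h import *
import plant
s=get_state();c=read_camera("wrist");cv2.imwrite("pics/w1.png",c["img"])
go(.511,-.139,.086,.145-np.pi/2,s);print(plant.tips_ahead() if callable(plant.tips_ahead) else plant.tips_ahead)
print(np.round(c["mount"],3).tolist(),c["fx"])
W=wristW(s,c);y=.25;M=np.array([[np.cos(y),-np.sin(y)],[np.sin(y),np.cos(y)]])
print(proj(c,[[.511,-.139,.1],[.511+.036*np.cos(.145),-.139+.036*np.sin(.145),.1],[.581,-.228,.062]],W))
E
```

```text
t 1.8 pos [ 0.5118 -0.1391  0.202 ] ang -1.425 down [-0.  0. -1.] q6 [-0.46  0.01  1.97 -0.    1.16  0.97] open 0.601 F [-0.4 -1.7  0.5]
shift [ 0.006  0.967 -0.001] ry 0.0002
0.014
[[0.001, 0.962, 0.273, -0.07], [0.0, -0.273, 0.962, -0.126], [1.0, -0.001, -0.0, -0.0], [0.0, 0.0, 0.0, 1.0]] 309.904172410641
[[322.84683554 204.59207401]
 [322.86430354 158.05034058]
 [439.83928531 127.07304912]]
```

View pics/w1.png

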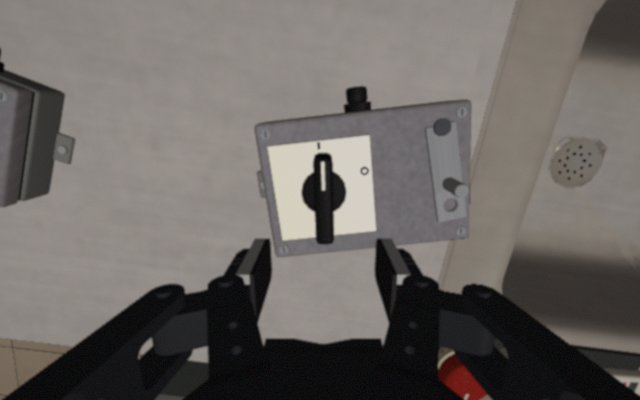

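The wrist picture shows the bar spanning (322,153) to (325,242) and the boss at about (324,192). The jaws straddle it and the hasp is stowed at the right. I'll refine the axis before going down.

Run:
```python
from h import *
s=get_state();c=read_camera("wrist");W=wristW(s,c)
print("boss",onplane(c,[(324,192)],.068),"bar top end",onplane(c,[(322,153),(325,242)],.1),"bottom end low",onplane(c,[(325,242)],.068))
P=onplane(c,[(268,147),(369,136),(377,232),(281,242)],.0555);print("plate",P.mean(0),P.round(4).tolist())
B=onplane(c,[(255,125),(469,100),(469,238),(276,256)],.055);print(B.round(4).tolist(),B.mean(0))
print("stud top/pivot/hole",onplane(c,[(461,187)],.091),onplane(c,[(442,127),(450,205)],.062))
g=cv2.cvtColor(c["img"],cv2.COLOR_BGR2GRAY)
cv2.imwrite("pics/w1c.png",cv2.resize(c["img"][80:270,240:490],None,fx=3,fy=3,interpolation=cv2.INTER_CUBIC))
```

```text
Traceback (most recent call last):
  File "h.py", line 10, in onplane
    o,d=ray(c,px,W); return o+d*((z-o[2])/d[:,2])[:,None]
        ~~~^^^^^^^^
  File "h.py", line 6, in ray
    W=np.array(c["world_from_camera"]) if W is None else W
               ~^^^^^^^^^^^^^^^^^^^^^
KeyError: 'world_from_camera'
```

Run:
```python
from h import *
s=get_state();c=read_camera("wrist");W=wristW(s,c)
o=lambda p,z:onplane(c,p,z,W)[:,:2].round(4).tolist()
print("boss",o([(324,192)],.068),"bar top end",o([(322,153),(325,242)],.1),"bottom end low",o([(325,242)],.068))
P=np.array(o([(268,147),(369,136),(377,232),(281,242)],.0555));print("plate",P.mean(0),P.tolist())
print("stud top/pivot/hole",o([(461,187)],.091),o([(442,127),(450,205)],.062))
cv2.imwrite("pics/w1c.png",cv2.resize(c["img"][80:270,240:490],None,fx=3,fy=3,interpolation=cv2.INTER_CUBIC))
```

```text
boss [[0.5127, -0.14]] bar top end [[0.5502, -0.133], [0.4803, -0.1455]] bottom end low [[0.4662, -0.1478]]
plate [ 0.51    -0.14025] [[0.5427, -0.0862], [0.5647, -0.1719], [0.4779, -0.1958], [0.4547, -0.1071]]
stud top/pivot/hole [[0.5382, -0.2455]] [[0.5812, -0.2302], [0.5154, -0.2543]]
```

View pics/w1c.png

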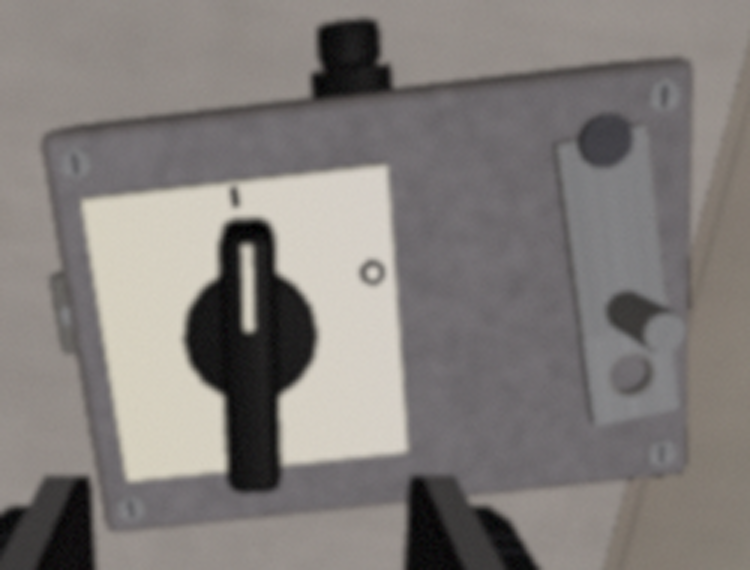

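Call:
send_rows:
  plan:
    - [[0,0.25,0],[0,-0.003,0]]
    - [[0,0.3,0],[0,0,0]]
    - [[0,0.25,0],[0,0,0]]
    - [[0,0.15,0],[0,0,0]]
    - [[0,0,0],[0,0,0]]
    - [[0,0,0],[0,0,0]]

```text
time: 2.55
eef_pos: [0.512, -0.1394, 0.0885]
tcp_rot: [-0.057, 0.705, -0.705, 0.057]
contact_force: [-0.6, 1.0, 0.6]
opening: 0.599
```

Call:
send_rows:
  plan:
    - [[0,0,0],[0,0,0]]
    - [[0,0,0],[0,0,0]]
    - [[0,0,0],[0,0,0]]
    - [[0,0,0],[0,0,0]]
    - [[0,0,0],[0,0,0]]
    - [[0,0,0],[0,0,0]]
    - [[0,0,0],[0,0,0]]
    - [[0,0,0],[0,0,0]]
  gripper: 1.0
  grip_force: 40

```text
time: 3.35
eef_pos: [0.5128, -0.1394, 0.0898]
tcp_rot: [0.057, -0.704, 0.705, -0.058]
contact_force: [-0.8, 1.2, 5.8]
opening: 0.167
```

```bash
python3 -c "
from h import *
go(.512,-.1395,.088,.25-np.pi/2-1.222)"
```

```text
t 3.35 pos [ 0.5128 -0.1394  0.0898] ang -1.408 down [ 0.002 -0.001 -1.   ] q6 [-0.46  0.16  2.04  0.    0.94  0.95] open 0.167 F [-0.8  1.2  5.8]
shift [ 0.007  0.015 -0.   ] ry 0.1806
```

Call:
send_rows:
  plan:
    - [[0,-0.02,0],[0,0.01,0]]
    - [[0,0,0],[0,0.019,0]]
    - [[0,0,0],[0,0.019,0]]
    - [[0,0,0],[0,0.019,0]]
    - [[0,0,0],[0,0.019,0]]
    - [[0,0,0],[0,0.019,0]]
    - [[0,0,0],[0,0.019,0]]
    - [[0,0,0],[0,0.019,0]]
    - [[0,0,0],[0,0.019,0]]
    - [[0,0,0],[0,0.012,0]]
    - [[0,0,0],[0,0.01,0]]
    - [[0,0,0],[0,0,0]]

```text
time: 4.55
eef_pos: [0.512, -0.1409, 0.0899]
tcp_rot: [-0.337, -0.621, 0.624, 0.335]
contact_force: [1.4, -6.5, -6.0]
opening: 0.169
```

```bash
python3 -c "
from h import *
go(.512,-.1395,.088,.25-np.pi/2-1.222);print(get_state()['wrist_torque'])"
```

```text
t 4.55 pos [ 0.512  -0.1409  0.0899] ang -2.56 down [ 0.001 -0.005 -1.   ] q6 [-0.46  0.16  2.04 -0.01  0.94  2.11] open 0.169 F [ 1.4 -6.5 -6. ]
shift [ 0.01   0.016 -0.006] ry -0.0028
[-0.92462404 -0.26701384  0.66172897]
```

Call:
send_rows:
  plan:
    - [[0,0,0],[0,-0.005,0]]
    - [[0,0,0],[0,0,0]]
    - [[0,0,0],[0,0,0]]
    - [[0,0,0],[0,0,0]]
    - [[0,0,0],[0,0,0]]
  gripper: 0.5

```text
time: 5.05
eef_pos: [0.5119, -0.139, 0.0906]
tcp_rot: [-0.327, -0.627, 0.627, 0.327]
contact_force: [-0.1, -0.1, 0.5]
opening: 0.503
```

Call:
send_rows:
  plan:
    - [[0,-0.2,0],[0,0,0]]
    - [[0,-0.3,0],[0,0,0]]
    - [[0,-0.3,0],[0,-0.02,0]]
    - [[0,-0.13,0],[0,-0.02,0]]
    - [[0,0,0],[0,-0.022,0]]
    - [[0,0,0],[0,-0.022,0]]
    - [[0,0,0],[0,-0.022,0]]
    - [[0,0,0],[0,-0.022,0]]
    - [[0,0,0],[0,-0.022,0]]
    - [[0,0,0],[0,-0.022,0]]
    - [[0,0,0],[0,-0.022,0]]
    - [[0,0,0],[0,-0.017,0]]

```text
time: 6.25
eef_pos: [0.5119, -0.1389, 0.2021]
tcp_rot: [-0.13, 0.695, -0.695, 0.13]
contact_force: [-0.2, -0.1, -0.0]
opening: 0.502
```

```bash
python3 -c "
from h import *
go(.533,-.247,.2,.36-np.pi/2)"
```

```text
t 6.25 pos [ 0.5119 -0.1389  0.2021] ang -1.202 down [-0.  0. -1.] q6 [-0.46  0.01  1.97  0.    1.16  0.75] open 0.502 F [-0.2 -0.1 -0. ]
shift [0.16  0.018 0.904] ry 0.0014
```

Call:
send_rows:
  plan:
    - [[0.05,0,0.3],[0,0,0]]
    - [[0.05,0,0.3],[0,0,0]]
    - [[0.06,0,0.3],[0,0,0]]
    - [[0,0,0],[0,0,0]]
    - [[0,0,0],[0,0,0]]

```text
time: 6.75
eef_pos: [0.5322, -0.2472, 0.2018]
tcp_rot: [-0.128, 0.696, -0.695, 0.127]
contact_force: [-1.0, 0.7, 0.1]
opening: 0.496
```

Run:
```python
from h import *
s=get_state();c=read_camera("wrist");W=wristW(s,c)
go(.533,-.247,.084,.36-np.pi/2,s)
print(proj(c,[[.533,-.247,.091],[.533,-.247,.062],[.58,-.229,.062],[.512,-.1395,.1]],W).round(0))
cv2.imwrite("pics/w2.png",c["img"]); np.savez("w2.npz",W=W)
```

```text
t 6.75 pos [ 0.5322 -0.2472  0.2018] ang -1.208 down [-0.     0.001 -1.   ] q6 [-0.61  0.13  1.84  0.    1.17  0.6 ] open 0.496 F [-1.   0.7  0.1]
shift [-0.007  0.982  0.002] ry 0.0004
[[323. 199.]
 [323. 190.]
 [323. 133.]
 [180. 179.]]
```

View pics/w2.png

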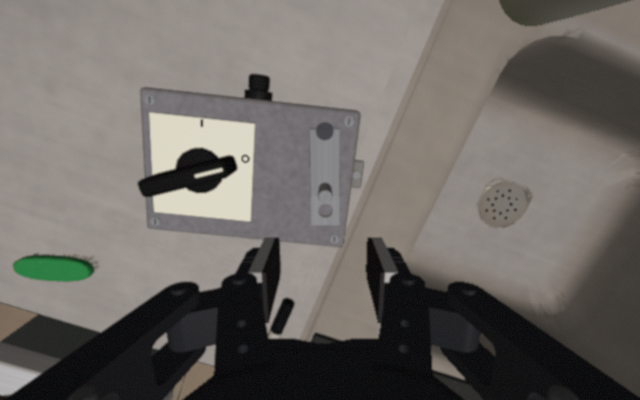

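The handle points to O (off). The stud top at about (325,197) lies where predicted, and the hasp is still stowed. Going down to grip the stud.

Call:
send_rows:
  plan:
    - [[0,0.3,0],[0,0,0]]
    - [[0,0.3,0],[0,0,0]]
    - [[0,0.25,0],[0,0,0]]
    - [[0,0.12,0],[0,0,0]]
    - [[0,0,0],[0,0,0]]

```text
time: 7.3
eef_pos: [0.5309, -0.2448, 0.0833]
tcp_rot: [-0.13, 0.697, -0.694, 0.127]
contact_force: [-0.5, -0.2, 0.2]
opening: 0.504
```

Call:
send_rows:
  plan:
    - [[0,0,0],[0,0,0]]
    - [[0,0,0],[0,0,0]]
    - [[0,0,0],[0,0,0]]
    - [[0,0,0],[0,0,0]]
    - [[0,0,0],[0,0,0]]
    - [[0,0,0],[0,0,0]]
    - [[0,0,0],[0,0,0]]
  gripper: 1.0
  grip_force: 25

```text
time: 8.0
eef_pos: [0.5338, -0.2476, 0.088]
tcp_rot: [0.127, -0.695, 0.696, -0.129]
contact_force: [-0.2, 1.7, 6.4]
opening: 0.123
```

```bash
python3 -c "
from h import *
go(.592,-.2775,.085,.25+.05)"
```

```text
t 8.0 pos [ 0.5338 -0.2476  0.088 ] ang -1.207 down [ 0.003 -0.002 -1.   ] q6 [-0.61  0.27  1.9   0.    0.96  0.6 ] open 0.123 F [-0.2  1.7  6.4]
shift [-0.365  0.027  0.405] ry -0.2399
```

Call:
send_rows:
  plan:
    - [[0,-0.03,0],[0,0,0]]
    - [[-0.004,0,0.056],[0,-0.0215,0]]
    - [[-0.004,0,0.056],[0,-0.0215,0]]
    - [[-0.004,0,0.056],[0,-0.0215,0]]
    - [[-0.004,0,0.056],[0,-0.0215,0]]
    - [[-0.004,0,0.056],[0,-0.0215,0]]
    - [[-0.004,0,0.056],[0,-0.0215,0]]
    - [[-0.004,0,0.056],[0,-0.0215,0]]
    - [[-0.004,0,0.056],[0,-0.0215,0]]
    - [[0,0,0],[0,0,0]]

```text
time: 9.0
eef_pos: [0.5732, -0.2797, 0.0884]
tcp_rot: [0.468, -0.53, 0.531, -0.467]
contact_force: [1.7, -4.9, -4.2]
opening: 0.124
```

```bash
python3 -c "
from h import *
go(.592,-.2775,.085,.25+.05)"
```

```text
t 9.0 pos [ 0.5732 -0.2797  0.0884] ang -0.126 down [ 0.001 -0.002 -1.   ] q6 [-0.61  0.37  1.78 -0.    0.99 -0.49] open 0.124 F [ 1.7 -4.9 -4.2]
shift [-0.038  0.028  0.153] ry -0.0677
```

Call:
send_rows:
  plan:
    - [[-0.004,0,0.055],[0,-0.0205,0]]
    - [[-0.004,0,0.055],[0,-0.0205,0]]
    - [[-0.004,0,0.055],[0,-0.0205,0]]
    - [[0,0,0.025],[0,0,0]]
    - [[0,0,0],[0,0,0]]
    - [[0,0,0],[0,0,0]]

```text
time: 9.6
eef_pos: [0.5943, -0.2786, 0.0884]
tcp_rot: [0.562, -0.431, 0.432, -0.559]
contact_force: [-0.8, -7.9, -4.7]
opening: 0.123
```

```bash
python3 -c "
from h import *
go(.592,-.2775,.085,.25)"
```

```text
t 9.6 pos [ 0.5943 -0.2786  0.0884] ang 0.259 down [-0.002 -0.005 -1.   ] q6 [-0.59  0.41  1.73 -0.01  1.01 -0.85] open 0.123 F [-0.8 -7.9 -4.7]
shift [-0.014  0.028 -0.016] ry 0.0015
```

Call:
send_rows:
  plan:
    - [[0,0,0.04],[0,0,0]]
    - [[0,0,0],[0,0,0]]
    - [[0,0,0],[0,0,0]]

```text
time: 9.9
eef_pos: [0.5949, -0.2785, 0.0882]
tcp_rot: [0.565, -0.433, 0.428, -0.557]
contact_force: [-12.8, -9.8, 2.0]
opening: 0.125
```

```bash
python3 -c "
from h import *
go(.592,-.2775,.085,.25)"
```

```text
t 9.9 pos [ 0.5949 -0.2785  0.0882] ang 0.261 down [-0.013 -0.005 -1.   ] q6 [-0.59  0.41  1.72 -0.01  1.02 -0.84] open 0.125 F [-12.8  -9.8   2. ]
shift [-0.014  0.027 -0.02 ] ry 0.0017
```

The force rises without motion, so the hasp is at its stop. Relaxing, releasing and lifting.

Call:
send_rows:
  plan:
    - [[0,0,-0.035],[0,0,0]]
    - [[0,0,0],[0,0,0]]

```text
time: 10.1
eef_pos: [0.5944, -0.2786, 0.0884]
tcp_rot: [0.562, -0.431, 0.432, -0.559]
contact_force: [-1.8, -8.7, -4.0]
opening: 0.123
```

Call:
send_rows:
  plan:
    - [[0,0,0],[0,0,0]]
    - [[0,0,0],[0,0,0]]
    - [[0,0,0],[0,0,0]]
    - [[0,0,0],[0,0,0]]
    - [[0,-0.2,0],[0,0,0]]
    - [[0,-0.3,0],[0,0,0]]
    - [[0,-0.3,0],[0,0,0]]
    - [[-0.3,-0.3,-0.2],[0,0,0]]
    - [[-0.3,0,-0.2],[0,0,0]]
    - [[0,0,0],[0,0,0]]
    - [[0,0,0],[0,0,0]]
  gripper: 0.6

```text
time: 11.2
eef_pos: [0.5344, -0.2211, 0.2174]
tcp_rot: [-0.561, 0.431, -0.431, 0.561]
contact_force: [-0.5, -0.4, 0.6]
opening: 0.403
```

Run:
```python
from h import *
s=get_state();c=read_camera("wrist");W=wristW(s,c)
go(.533,-.247,.084,.36-np.pi/2,s)
t=read_camera("top")["img"][130:260,230:480]
cv2.imwrite("pics/w3.png",np.vstack([cv2.resize(c["img"],(560,350)),cv2.resize(t,(480,250))[:, :].copy() if 0 else cv2.copyMakeBorder(cv2.resize(t,(480,250)),0,0,0,80,0)]))
```

```text
t 11.2 pos [ 0.5344 -0.2211  0.2174] ang 0.261 down [ 0. -0. -1.] q6 [-0.57  0.1   1.85  0.    1.2  -0.83] open 0.403 F [-0.5 -0.4  0.6]
shift [ 0.205  1.112 -0.067] ry 0.2342
```

View pics/w3.png

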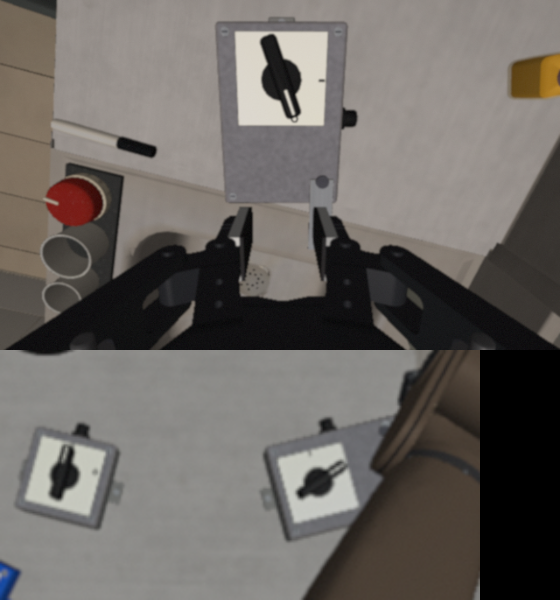

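The handle points at O, about 20° off the box's long axis as expected at 70°. The hasp strip stands square out past the edge at (320,180–240), and the small box's handle is still on. The gripper is clear.

```bash
python3 -c "
from plant import *
print(sign_off())"
```

```text
the job is handed in; nothing more can be done
None
```

The isolator on the longer box is off and its hasp stands out past the edge, ready for a padlock. I handed the job in at about 11 s; `sign_off()` gives no verdict.

- **Handle:** I gripped the black handle and turned it clockwise until it met its stop, where the wrist torque rose to about 0.7 N m. I released it with the hasp still stowed.
- **Hasp:** I then gripped the stud and swung the hasp out along its arc until it met its stop, where the force rose to about 13 N with almost no further motion.
- **Last checks:** The last wrist picture shows the bar on the O mark, about 20° from the box's long axis, as it should be at 70°. The hasp is in line with that axis, past the edge. In the same moment's top picture the small square box's handle still looks on. The gripper is clear at z 0.217 m with about zero contact force.

No check failed. I judged both final angles from the stops and the pictures, not from a fitted measurement.

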